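Right the fallen telephoto lens and slide it under the riser

TASK

The telephoto lens has fallen over in front of the clear riser: tip it up over its rim, without picking it up off the cabinet top or pressing it down hard, so that it stands on its wide front end in the open. Then slide it, standing and never lifted, in under the riser until its foot is wholly on the round cork pad, and let go. Do not bump the riser, and leave the standing lens, the bowl and the filter box where they are.

Things in the scene. Friction and masses are not known exactly. Their poses are not given: they have to be found in the camera images.
- lens: fallen telephoto lens, 140 mm long, about 0.45 kg. Origin: centre of its wide flat front end (the foot); z runs from foot to tail, up when it stands. Foot: diameter 72 mm, z 0 to 30. Barrel: diameter 56, z 30 to 140 (grip at z 95 to 120). Aluminium collar: diameter 72, z 66 to 80. Starts lying level on foot and collar, tail roughly to -y, free to roll.
- pad: round cork pad with a thin dark metal rim, 94 mm in diameter, inlaid level with the cabinet top (it is no step) under one half of the riser. Origin: its centre, at table height.
- riser: fixed clear acrylic shelf 140 mm deep (x), 440 wide (y), on two 12 mm ash end cheeks, open in front (-x, towards the robot) and behind. Underside 210, top 220 mm high. Origin: at table height under its middle; front edge at x = -72 mm, pad centre at x = -25, y = +90 or -90 mm. The shelf overhangs the pad: the hand must lean back to the robot 20 to 45 degrees there.
- neighbour: another, shorter lens, 95 mm high and 68 mm in diameter, standing under the other half of the riser, 180 mm from the pad. Origin: centre of its foot. Leave alone.
- bowl: white ceramic bowl with three body caps, 136 mm in diameter, 50 mm high, at the left. Origin: centre of its underside. Leave alone.
- filter_box: clear acrylic filter box, 97 x 97 x 40 mm, at the right. Origin: centre of its underside. Leave alone.
- table: the pale ash cabinet top, its surface at z = 0 of the world.
Things that resemble listed ones, but are neither listed nor needed, are in the scene too. Leave any blue or orange look-alike of the lens alone.

How it is judged (in metres and radians):
On the way:
1. the lens stands on its wide end in the open, in front of the pad (angle between lens's own z axis and vertical below 0.05 rad and height (world z) of lens below 0.004 m and horizontal distance between lens and pad above 0.08 m), for 0.3 s.
At the end, for the whole second after the job is handed in: the lens stands still on its wide end (within 3 degrees of upright, foot on the top) with its foot wholly on the cork pad (centre within 11 mm of the pad's centre), released (angle between lens's own z axis and vertical below 0.05 rad and height (world z) of lens below 0.004 m and horizontal distance between lens and pad below 0.011 m and linear speed of lens below 0.01 m/s and angular speed of lens below 0.05 rad/s); the robot touches nothing.
It fails at once if the lens is lifted clear of the cabinet top (more than some 5 to 8 mm under its lowest edge) (height (world z) of lens above 0.055 m or (angle between lens's own z axis and vertical below 0.05 rad and height (world z) of lens above 0.007 m) or (angle between lens's own z axis and vertical below 1 rad and height (world z) of lens above 0.04 m) or (angle between lens's own z axis and vertical below 0.35 rad and height (world z) of lens above 0.022 m) or (angle between lens's own z axis and vertical below 0.15 rad and height (world z) of lens above 0.014 m)).
It fails at once if the lens is banged or pressed onto the cabinet top with more than 60 N (contact force between lens and table above 60 N).
It fails at once if the riser is bumped with more than 8 N (contact force between riser and anything else above 8 N).
It fails at once if the standing lens, the bowl or the filter box is moved more than 10 mm (distance of any of neighbour, bowl, filter_box from where it was at the start of the episode above 0.01 m).
It also fails if it takes over 72 s, if anything falls off the work surface, if the arm or the gripper's body presses on something with over 40 N, if the wrist force passes 120 N, or if a joint passes its speed limit or range.

ROBOT

A 6-joint arm with a two-finger parallel gripper is mounted at the origin on the work surface. World frame = base frame: x ahead of the robot, y to its left, z up, the work surface at z = 0. Lengths are in mm, angles in rad, forces in N, time in s.
With the tool pointing down it reaches from about 275 to 1000 mm from the base axis. Payload 8.4 kg.
Tool frame: the origin (TCP) lies between the finger pads; the fingertips stand r.finger_overhang ahead of it and the grasp point (between the pads) is the TCP (r.finger_overhang is the distance from the TCP to the fingertips, in mm); z points along the fingers, y is the line along which they close (so a half turn about z gives the same grasp; the last joint's range is limited). The gripper opens to 85 mm and grips with 20 to 120 N. Pads are 22 mm wide; open, the fingers measure 114 mm over their backs; the gripper's body (76 mm by 85 mm) begins 54 mm behind the grasp point. The pads swing forward as they close: fully open they stand 13 mm farther back than shut.
Start: joints at [-1.155, 0.353, 1.633, -0, 1.155, -0.002], TCP at [253.593, -571.243, 250.281] pointing down, gripper open.
Joint ranges: [-2.63, 2.63], [-0.92, 2.1], [0.06, 2.66], [-1.3, 4.44], [0, 2.69], [-3.02, 3.02]. Speed limits (rad/s): [2.22, 2.22, 2.79, 3.14, 3.14, 3.14].

INTERFACE

Orientations are given as [roll, pitch, yaw] about the fixed x, y, z axes, in that order (R = Rz(yaw) Ry(pitch) Rx(roll)).
In Python, from rig import r, cams, sign_off gives the robot as it stands.
- The arm moves only by the shell command python3 -m crank 'ROWS' [FORCE]. ROWS is JSON, a list of rows, each a list of 7 numbers: the shift along the tool's x, y, z in m, then the turn, a rotation vector about the tool's x, y, z in rad, then the closure, from 0 (fully open) to 1 (shut). In form: [[dx, dy, dz, ax, ay, az, gripper], ...]. A call has 1 to 5 rows; each row is the pose to reach, as a shift and turn from the pose commanded when the call began, along the tool's axes at that moment; what a row does not reach only later rows make up. A row lasts 1/10 s, in which the tool goes at most 50 mm and 8.59 degrees, less where a joint would pass 70% of its speed; a pose out of reach is approached as far as the arm can. A call with a gripper value outside its range is refused whole. The fingers move at their own pace and stop on an object; FORCE is the grip in N (left out, the last holds). Time passes only in rows, so rows that repeat a pose let the fingers close. It gives the time, the measured TCP pose, the force, the opening and the grip force at its end, in the units of the state.
- r.sense(): the state, without advancing time (a new reading comes with each control period).
- cams.grab_frame(name): name is "scene" or "top" or "wrist"; returns a dict with "image" (400x640x3 uint8, red, green, blue), "fx", "fy", "cx", "cy" (pixels), "position" and "orientation" of the camera in the world. Camera axes: x right, y down, z forward; pixel columns grow to the right and rows downward; lengths in mm; the calibration is good to about 2 mm. A picture is of the moment at which its call begins. There is no depth.
- sign_off(): hands the job in; it is judged then, once.
The state is a dict: "clock": time; "qpos": joint angles; "qvel": joint speeds; "joint_efforts": joint torques, N m; "eef_pos": TCP position; "tcp_rot": TCP orientation; "contact_force": force on the tool from outside, world axes, zero at the start; "wrist_torque": the same for the moment, N m; "opening": opening from 0.0 (shut) to 1.0 (fully open); "grasp_force": force on a finger pad.
Only numpy, scipy, OpenCV 4.12 (cv2) and the standard library are available. Lean on these libraries where they do the work, as an engineer would, in place of code of your own. Each camera call takes 0.05 s, during which the arm holds its last target. There are 200 camera calls.

## Working session

There is one attempt and no reset: what is moved stays moved. The work goes in short steps, Python scripts to look and compute and a shell command to move; the robot and the scene stay as the last step left them, time stands still between calls to the robot, and variables do not carry over. Pictures are saved under pics/ and viewed, at most 10 in all, crops included, and the job is handed in when it is done.

```bash
ls; mkdir -p pics
cat > h.py <<'E'
import numpy as np,cv2,json
from scipy.spatial.transform import Rotation as R
from rig import r,cams
def rot(o):
    o=np.array(o,float)
    return o if o.shape==(3,3) else (R.from_euler('xyz',o) if o.size==3 else R.from_quat(o)).as_matrix()
def grab(n,f=None):
    d=cams.grab_frame(n)
    if f: cv2.imwrite('pics/'+f,d['image'][:,:,::-1])
    return d
def ray(d,u,v):
    c=np.array([(u-d['cx'])/d['fx'],(v-d['cy'])/d['fy'],1.]);return np.array(d['position'],float),rot(d['orientation'])@c
def onz(d,u,v,z):
    p,q=ray(d,u,v);return p+q*(z-p[2])/q[2]
def proj(d,P):
    c=rot(d['orientation']).T@(np.array(P,float)-np.array(d['position']));return c[0]/c[2]*d['fx']+d['cx'],c[1]/c[2]*d['fy']+d['cy']
def rel(p,o,s=None):
    "row from current state to world pose p(mm), R matrix o"
    s=s or r.sense();T=rot(s['tcp_rot'])
    return np.round(np.r_[T.T@(np.array(p)-np.array(s['eef_pos']))/1000,R.from_matrix(T.T@o).as_rotvec()],4)
E
python3 - <<'E'
from h import *
for n in("scene","top"):
    d=grab(n,n+'0.png');print(n,{k:d[k] for k in d if k!='image'})
print(r.sense(),r.finger_overhang)
E
```

```text
pics
scene {'fx': 374.00200894571964, 'fy': 374.00200894571964, 'cx': 314.055454044194, 'cy': 200.16694691815218, 'position': array([ 437.75397355, -297.25687873,  918.46252829]), 'orientation': array([-2.83705287, -0.00640386, -0.06955688])}
top {'fx': 500.9885641449356, 'fy': 500.9885641449356, 'cx': 320.5622506572853, 'cy': 210.70257368955473, 'position': array([ 326.75333031,  -17.12560566, 1278.21022854]), 'orientation': array([-3.03165119,  0.00635127, -1.5729487 ])}
{'clock': 0.1, 'qpos': array([-1.15541446e+00,  3.53582911e-01,  1.63407114e+00, -2.44606663e-06,
        1.15518268e+00, -2.44181185e-03]), 'qvel': array([ 3.44574194e-05,  6.28860727e-04, -2.98086530e-03, -1.14139170e-03,
       -7.17555514e-04, -8.33745383e-04]), 'joint_efforts': array([-7.67926231e-04, -6.06357193e+01, -3.42819786e+01, -3.58439968e-05,
        3.85725492e-03,  2.94187680e-05]), 'eef_pos': array([ 253.41975027, -570.87428341,  249.62935069]), 'tcp_rot': array([-3.14034857e+00, -8.01221663e-07,  4.17824667e-01]), 'contact_force': array([0.18060644, 0.484651  , 0.63317899]), 'wrist_torque': array([-0.00848991,  0.02941903, -0.02749226]), 'grasp_force': 0.0, 'opening': 0.9969087737168045} 19.0
```

View pics/scene0.png

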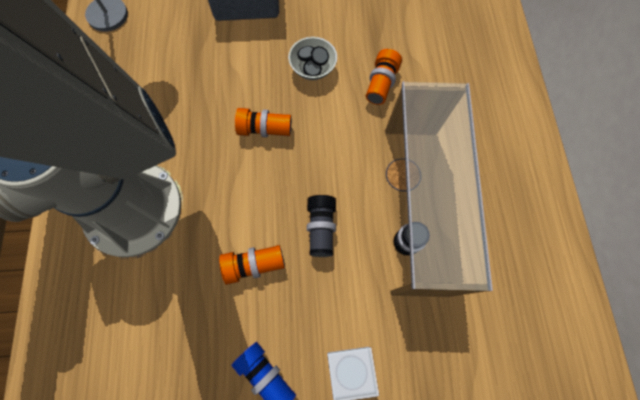

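View pics/top0.png

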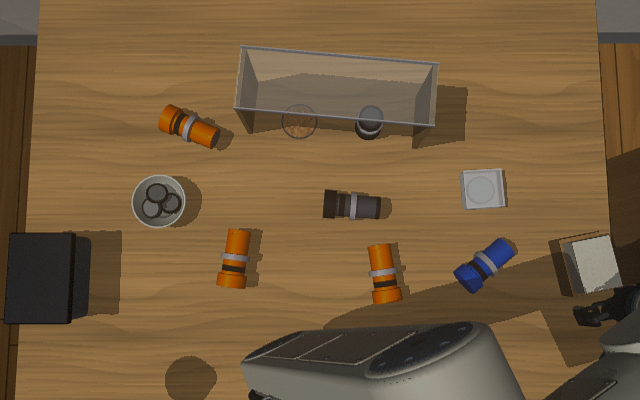

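The scene view shows the black lens at about (321,225) and the pad ring at (403,174), left of the standing lens at (411,238). In the top view the lens is at (352,205) and the pad at (299,121). The candidates in the top view are black (352,205), orange (188,127), (234,259) and (384,273), and blue (485,265). Only the black one, lying in front of the riser with its tail to -y, fits. I'll confirm it in a crop.

Run:
```python
from h import *
d=grab('top'); im=d['image']
c=im[80:240,220:420]; cv2.imwrite('pics/crop.png',cv2.resize(c,None,fx=4,fy=3.75*1,interpolation=cv2.INTER_CUBIC)[:600,:,::-1])
g=im.max(2); m=np.zeros_like(g); 
m[180:230,310:395]=(g[180:230,310:395]<85)*255
ro=im[180:230,310:395].astype(int); sat=(ro.max(2)-ro.min(2))
m2=np.zeros_like(g);m2[180:230,310:395]=((sat<28))*255
for mm in(m,m2):
    k,_=cv2.findContours(mm,0,2);k=max(k,key=cv2.contourArea);b=cv2.minAreaRect(k);print(b)
    bp=cv2.boxPoints(b)
    print([onz(d,*p,36)[:2].round(1) for p in bp])
print(onz(d,299.5,121.5,0), 'pad')
# riser front top edge
for uv in((234,108),(434,126),(241,46),(438,63)): print(onz(d,*uv,220).round(0))
s=cams.grab_frame('scene')
print('scene pad',onz(s,403,174.5,0),'lens',onz(s,321,195,36),onz(s,321,256,28))
```

```text
((336.6103515625, 204.17587280273438), (26.82369041442871, 28.484600067138672), 4.763641834259033)
[array([447.5, -13.2]), array([518.9, -19.3]), array([513.1, -86.3]), array([441.7, -79.7])]
((351.73455810546875, 205.4822998046875), (57.13982009887695, 27.472349166870117), 3.814074993133545)
[array([447.4, -13.9]), array([516.4, -18.6]), array([ 506.3, -161.2]), array([ 437.5, -155.6])]
[703.07759932  45.34830369   0.        ] pad
[669. 177. 220.]
[ 627. -256.  220.]
[810. 164. 220.]
[ 769. -269.  220.]
scene pad [702.48274113  45.24244727   0.        ] lens [480.81941858  -8.68203083  36.        ] [ 469.71734734 -158.75552341   28.        ]
```

View pics/crop.png

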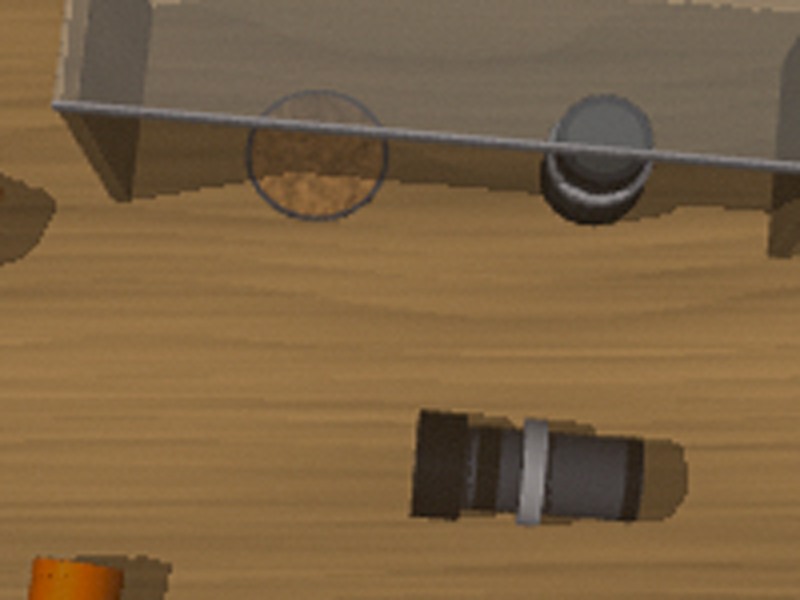

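The crop confirms the black lens: foot rim left, at top-view x≈323, silver collar near 353, tail at 381. The cork pad ring is centred at about (299,121). I'll compute the pre-grasp pose, with the hand leaning 45° over the tail.

```bash
cat >> h.py <<'E'
Z=np.array([0,0,1.])
F=np.array([482.5,-16,36]);a=np.array([-.07,-.9975,0]);n=np.array([.9975,-.07,0])
d0=-(a+Z)/2**.5; TG=np.c_[np.cross(n,d0),n,d0]   # tipping grasp orientation
G=F+107*a
PAD=np.array([703,45.5,0]); rx=np.array([np.cos(-.096),np.sin(-.096),0]); ry=np.array([-rx[1],rx[0],0])
def lean(t,s=1):
    t=np.radians(t);d=np.sin(t)*rx-np.cos(t)*Z;y=s*ry;return np.c_[np.cross(y,d),y,d]
E
cat > go.py <<'E'
import sys;from h import *
s=r.sense();print('t',round(s['clock'],2),'p',np.round(s['eef_pos'],1),'q',np.round(s['qpos'],2),'F',np.round(s['contact_force'],1),'op',round(s['opening'],3),'gf',round(s['grasp_force'],1))
if len(sys.argv)>1: print('row',rel(*eval(sys.argv[1])).tolist())
E
python3 go.py 'G-170*d0+60*Z,TG'
```

```text
t 0.2 p [ 253.5 -571.   249.8] q [-1.16  0.35  1.63 -0.    1.16 -0.  ] F [-0.   0.3  0.5] op 0.999 gf 0.0
row [0.328, -0.2136, 0.0338, 0.4236, 0.7051, -1.0248]
```

```bash
R='pass'; python3 -m crank '[[0.328,-0.214,0.034,0.424,0.705,-1.025,0],[0.328,-0.214,0.034,0.424,0.705,-1.025,0],[0.328,-0.214,0.034,0.424,0.705,-1.025,0],[0.328,-0.214,0.034,0.424,0.705,-1.025,0],[0.328,-0.214,0.034,0.424,0.705,-1.025,0]]'; python3 go.py 'G-170*d0+60*Z,TG'
```

```text
clock: 0.7
eef_pos: [389.7, -360.8, 228.9]
tcp_rot: [-3.023, -0.452, 0.991]
contact_force: [0.6, 0.0, 0.3]
opening: 1.002
grasp_force: 0.0
t 0.7 p [ 389.7 -360.8  228.9] q [-0.97  0.38  1.73  0.37  1.35 -0.56] F [0.6 0.  0.3] op 1.002 gf 0.0
row [0.1213, 0.0082, 0.0725, 0.1813, 0.3004, -0.4351]
```

```bash
python3 -m crank '[[0.121,0.008,0.073,0.181,0.30,-0.435,0],[0.121,0.008,0.073,0.181,0.30,-0.435,0],[0.121,0.008,0.073,0.181,0.30,-0.435,0],[0.121,0.008,0.073,0.181,0.30,-0.435,0],[0.121,0.008,0.073,0.181,0.30,-0.435,0]]' >/dev/null; python3 go.py 'G-100*d0,TG'
```

```text
t 1.2 p [ 466.5 -243.8  213.4] q [-0.81  0.53  1.67  0.55  1.54 -0.93] F [ 0.8 -0.9  0.1] op 1.001 gf 0.0
row [-0.0395, 0.0004, 0.1113, -0.0018, 0.001, -0.0038]
```

```bash
python3 -m crank '[[-0.04,0,0.04,0,0,0,0],[-0.04,0,0.08,0,0,0,0],[-0.04,0,0.111,0,0,0,0],[-0.04,0,0.111,0,0,0,0]]' >/dev/null
python3 - <<'E'
from h import *
d=grab('wrist','w1.png')
P=[F+36*Z,F+140*a,F+73*a+36*Z,F+36*n,F+140*a+28*n,F+140*a-28*n]
print([np.round(proj(d,p)) .tolist() for p in P])
E
python3 go.py 'G,TG'
```

```text
[[322.0, 69.0], [324.0, 252.0], [323.0, 140.0], [363.0, 103.0], [366.0, 252.0], [282.0, 253.0]]
t 1.65 p [ 468.5 -193.8  107.3] q [-0.75  0.64  1.79  0.6   1.32 -1.01] F [ 0.4 -1.5  0.2] op 1.001 gf 0.0
row [0.0004, 0.0015, 0.1009, -0.0002, 0.0031, -0.0082]
```

View pics/w1.png

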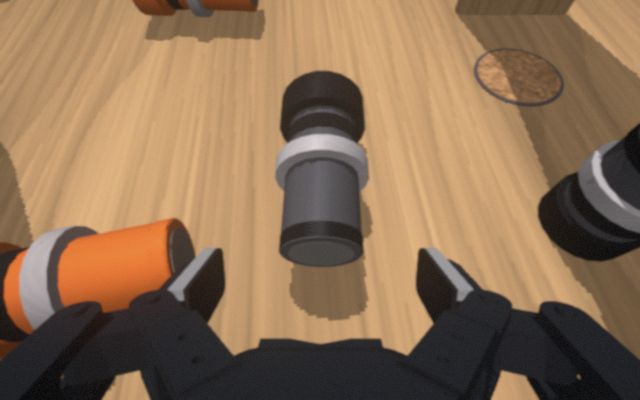

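The lens is centred between the fingers (foot centre about (322,95), tail about (321,250), as predicted), and the orange look-alike at (185,250) is clear of the left finger. I'll move in and grip.

```bash
python3 -m crank '[[0,0.0,0.03,0,0,-0.004,0],[0,0.0,0.06,0,0,-0.008,0],[0,0.0,0.08,0,0,-0.008,0],[0,0.0,0.101,0,0,-0.008,0],[0,0.0,0.101,0,0,-0.008,0]]' 40 >/dev/null; python3 go.py 'G,TG';  python3 -m crank '[[0,0,0,0,0,0,0.15],[0,0,0,0,0,0,0.25],[0,0,0,0,0,0,0.35],[0,0,0,0,0,0,0.5],[0,0,0,0,0,0,0.5]]' 40 ; python3 -m crank '[[0,0,0,0,0,0,0.6],[0,0,0,0,0,0,0.6],[0,0,0,0,0,0,0.6]]' 40 ;python3 go.py 'G,TG'
```

```text
t 2.15 p [ 474.5 -123.5   36.3] q [-0.66  0.72  1.88  0.7   1.15 -1.09] F [-0.1 -0.2 -0.5] op 1.001 gf 0.0
row [0.0003, 0.0005, 0.0007, 0.0008, 0.0037, 0.0019]
clock: 2.65
eef_pos: [475.4, -124.8, 37.3]
tcp_rot: [3.135, -0.781, 1.506]
contact_force: [-1.4, -5.0, 6.7]
opening: 0.644
grasp_force: 41.6
clock: 2.95
eef_pos: [475.4, -124.8, 37.3]
tcp_rot: [3.135, -0.781, 1.506]
contact_force: [-0.6, -5.9, 6.7]
opening: 0.647
grasp_force: 41.6
t 2.95 p [ 475.4 -124.8   37.3] q [-0.66  0.72  1.88  0.7   1.15 -1.09] F [-0.6 -5.9  6.7] op 0.647 gf 41.6
row [0.0006, -0.0005, 0.0024, 0.003, 0.0041, 0.004]
```

```bash
python3 -m crank '[[0,0,-0.002,0,0,0,0.6],[0,0,-0.002,0,0,0,0.6]]' ; python3 -m crank '[[0.0065,0,-0.003,0,-0.0628,0,0.6],[0.0131,0,-0.0055,0,-0.1257,0,0.6],[0.0198,0,-0.0076,0,-0.1885,0,0.6],[0.0267,0,-0.0093,0,-0.2513,0,0.6],[0.0337,0,-0.0106,0,-0.3142,0,0.6]]'; python3 go.py
```

```text
clock: 3.15
eef_pos: [474.8, -125.7, 37.8]
tcp_rot: [3.136, -0.781, 1.505]
contact_force: [0.4, -1.6, -1.8]
opening: 0.639
grasp_force: 42.4
clock: 3.65
eef_pos: [475.5, -108.6, 69.2]
tcp_rot: [3.138, -0.465, 1.503]
contact_force: [-0.2, 0.7, -2.9]
opening: 0.642
grasp_force: 42.7
t 3.65 p [ 475.5 -108.6   69.2] q [-0.5   0.51  1.98  0.54  0.92 -0.82] F [-0.2  0.7 -2.9] op 0.642 gf 42.7
```

```bash
for i in 1; do python3 -m crank '[[0.0065,0,-0.003,0,-0.0628,0,0.6],[0.0131,0,-0.0055,0,-0.1257,0,0.6],[0.0198,0,-0.0076,0,-0.1885,0,0.6],[0.0267,0,-0.0093,0,-0.2513,0,0.6],[0.0337,0,-0.0106,0,-0.3142,0,0.6]]'; done; python3 -m crank '[[0.0065,0,-0.003,0,-0.0628,0,0.6],[0.0131,0,-0.0055,0,-0.1257,0,0.6],[0.0198,0,-0.0076,0,-0.1885,0,0.6],[0.0267,0,-0.0093,0,-0.2513,0,0.6],[0.0337,0,-0.0106,0,-0.3142,0,0.6]]' ; python3 go.py
python3 - <<'E'
from h import *
grab('scene','s2.png')
E
```

```text
clock: 4.15
eef_pos: [476.9, -83.1, 93.9]
tcp_rot: [3.139, -0.151, 1.502]
contact_force: [0.0, 0.5, -3.9]
opening: 0.646
grasp_force: 42.9
clock: 4.65
eef_pos: [479.0, -51.5, 109.4]
tcp_rot: [3.139, 0.163, 1.501]
contact_force: [0.0, -0.8, -3.5]
opening: 0.644
grasp_force: 43.0
t 4.65 p [479.  -51.5 109.4] q [-0.    0.34  2.06 -0.23  0.77  0.24] F [ 0.  -0.8 -3.5] op 0.644 gf 43.0
```

View pics/s2.png

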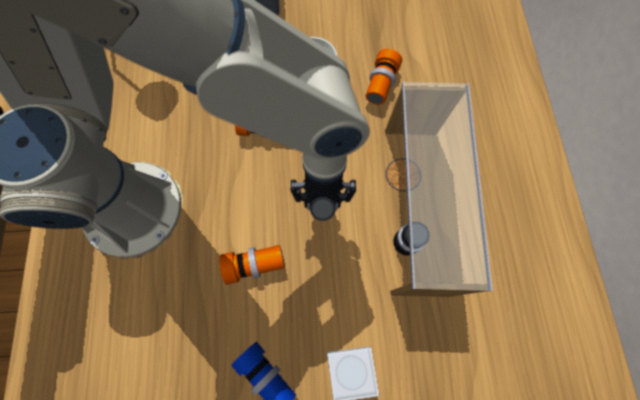

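The scene view shows the lens about 54° up and firmly held, with its tail ring at (321,208). Two more arc steps follow.

```bash
python3 -m crank '[[0.0065,0,-0.003,0,-0.0628,0,0.6],[0.0131,0,-0.0055,0,-0.1257,0,0.6],[0.0198,0,-0.0076,0,-0.1885,0,0.6],[0.0267,0,-0.0093,0,-0.2513,0,0.6],[0.0337,0,-0.0106,0,-0.3142,0,0.6]]'; python3 -m crank '[[0.0065,0,-0.003,0,-0.0628,0,0.6],[0.0131,0,-0.0055,0,-0.1257,0,0.6],[0.0198,0,-0.0076,0,-0.1885,0,0.6],[0.0267,0,-0.0093,0,-0.2513,0,0.6],[0.0337,0,-0.0106,0,-0.3142,0,0.6]]' ; python3 go.py
python3 - <<'E'
from h import *
s=r.sense();T=rot(s['tcp_rot'])
print('lens axis tilt est', (T@((np.array([-1,0,-1]))/2**.5)).round(3))
d=grab('top');cv2.imwrite('pics/t3.png',cv2.resize(d['image'][100:260,220:420],(800,600))[:,:,::-1])
E
```

```text
clock: 5.2
eef_pos: [481.3, -16.7, 114.3]
tcp_rot: [3.139, 0.476, 1.501]
contact_force: [-0.1, -0.2, -3.4]
opening: 0.647
grasp_force: 43.2
clock: 5.7
eef_pos: [483.9, 18.2, 108.1]
tcp_rot: [3.139, 0.79, 1.5]
contact_force: [1.2, 2.0, 2.7]
opening: 0.64
grasp_force: 43.9
t 5.7 p [483.9  18.2 108.1] q [ 0.46  0.58  1.93 -0.72  1.21  0.99] F [1.2 2.  2.7] op 0.64 gf 43.9
lens axis tilt est [-0.002  0.005  1.   ]
```

View pics/t3.png

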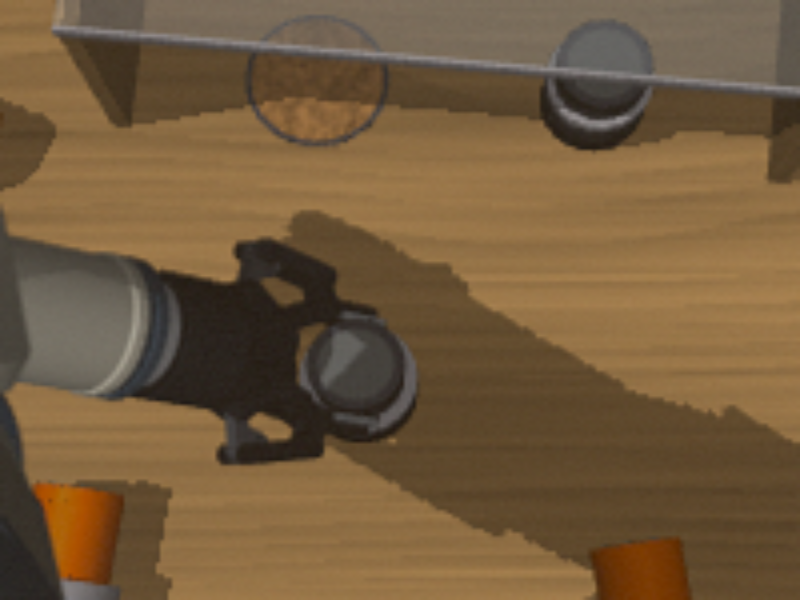

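The lens stands upright in the hand, its tail disc at crop (355,370), and the small upward force shows the foot has met the top. I'll open the hand now.

```bash
python3 -m crank '[[0,0,0,0,0,0,0.25],[0,0,0,0,0,0,0.1],[0,0,0,0,0,0,0],[0,0,0,0,0,0,0],[0,0,0,0,0,0,0]]' ; python3 go.py
python3 - <<'E'
from h import *
d=grab('top');im=d['image']
cv2.imwrite('pics/t4.png',cv2.resize(im[100:260,220:420],(800,600))[:,:,::-1])
print(np.round(proj(d,[484,18,140])),np.round(proj(d,[484,18,0])))
E
```

```text
clock: 6.25
eef_pos: [484.1, 17.6, 108.6]
tcp_rot: [3.137, 0.788, 1.498]
contact_force: [-0.2, 0.1, 0.2]
opening: 0.999
grasp_force: 0.0
t 6.25 p [484.1  17.6 108.6] q [ 0.46  0.58  1.93 -0.72  1.2   0.99] F [-0.2  0.1  0.2] op 0.999 gf 0.0
[308. 197.] [310. 204.]
```

View pics/t4.png

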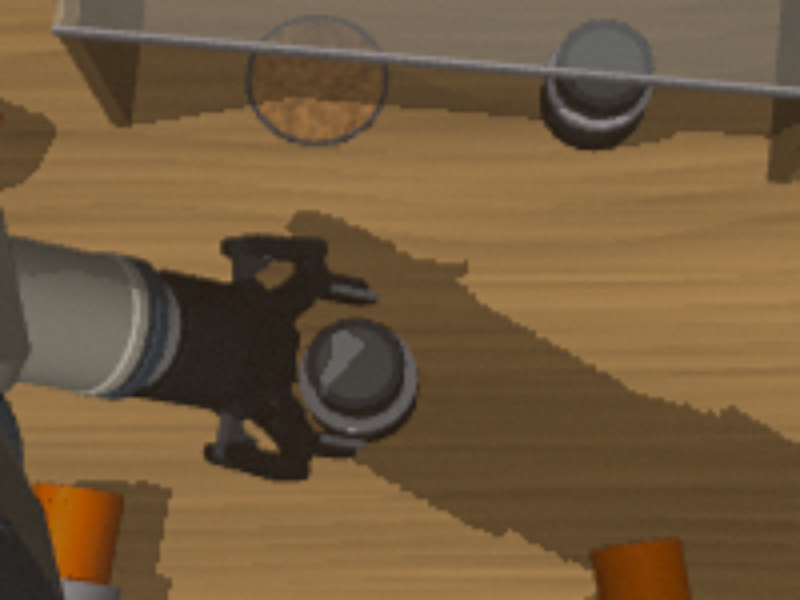

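```bash
cat > ik.py <<'E'
from h import *
from scipy.optimize import least_squares
t=lambda e:rot(e)[:,2]
D=[([-1.1554,.3536,1.6341],[253.5,-571,249.7],-Z),([-.97,.38,1.73],[389.7,-360.8,228.9],t([-3.023,-.452,.991])),([-.81,.53,1.67],[466.5,-243.8,213.4],d0),
([-.75,.64,1.79],[468.5,-193.8,107.3],d0),([-.66,.72,1.88],[474.5,-123.5,36.3],d0),([-.5,.51,1.98],[475.5,-108.6,69.2],t([3.138,-.465,1.503])),
([0,.34,2.06],[479,-51.5,109.4],t([3.139,.163,1.501])),([.46,.58,1.93],[484.1,17.6,108.6],t([3.137,.788,1.498]))]
def W(x,q):
    h,l1,l2,L,o,o2=x;c=q[1]+q[2];rr=o+l1*np.sin(q[1])+l2*np.sin(c)+o2*np.cos(c);z=h+l1*np.cos(q[1])+l2*np.cos(c)-o2*np.sin(c);return np.array([rr*np.cos(q[0]),rr*np.sin(q[0]),z])
S=least_squares(lambda x:np.concatenate([W(x,q)+x[3]*d-p for q,p,d in D]+[.05*x[4:]]),[280,440,500,250,0,0]);X=S.x
def ik(p,d):
    w=np.array(p)-X[3]*d
    q=least_squares(lambda q:(W(X,q)-w)/100,[np.arctan2(w[1],w[0]),.5,1.8],bounds=([-2.6,-.92,.06],[2.6,2.1,2.66]));e=np.abs(q.fun).max()*100;q=q.x
    c=q[1]+q[2];u=np.array([np.cos(q[0]),np.sin(q[0]),0]);v=np.array([-u[1],u[0],0])
    f=u*np.sin(c)+Z*np.cos(c);g=u*np.cos(c)-Z*np.sin(c)   # g: bend dir at q4=0
    return q.round(2),'q4 %.2f q5 %.2f err %.1f'%(np.arctan2(d@v,d@g),np.arccos(d@f),e)
if __name__=='__main__':
    print(X.round(1),np.abs(S.fun).max().round(1))
    print(ik([484.1,17.6,108.6],t([3.137,.788,1.498])))
    for nm,p in(('open',[484,17,105]),('front',PAD+[-150,0,105]),('pad',PAD+[-4,0,100])):
        for th in(25,35,40,45,50,60): print(nm,th,*ik(p,lean(th)[:,2]))
E
python3 ik.py
```

```text
[293.3 573.  496.9 325.2  -2.4  60.2] 3.8
(array([0.46, 0.58, 1.93]), 'q4 -0.72 q5 1.21 err 0.0')
open 25 [0.09 0.24 2.34] q4 -0.50 q5 0.16 err 0.0
open 35 [0.12 0.26 2.45] q4 -2.50 q5 0.20 err 0.0
open 40 [0.13 0.3  2.5 ] q4 -2.72 q5 0.36 err 0.0
open 45 [0.15 0.35 2.54] q4 -2.80 q5 0.55 err 0.0
open 50 [0.17 0.43 2.59] q4 -2.84 q5 0.75 err 0.0
open 60 [0.21 0.65 2.65] q4 -2.85 q5 1.20 err 0.0
front 25 [0.14 0.32 2.2 ] q4 -0.46 q5 0.22 err 0.0
front 35 [0.17 0.33 2.3 ] q4 -2.09 q5 0.18 err 0.0
front 40 [0.19 0.36 2.35] q4 -2.50 q5 0.30 err 0.0
front 45 [0.21 0.39 2.4 ] q4 -2.65 q5 0.46 err 0.0
front 50 [0.22 0.45 2.44] q4 -2.72 q5 0.63 err 0.0
front 60 [0.26 0.6  2.5 ] q4 -2.78 q5 1.01 err 0.0
pad 25 [0.1  0.49 1.89] q4 -0.26 q5 0.34 err 0.0
pad 35 [0.12 0.49 2.01] q4 -1.22 q5 0.13 err 0.0
pad 40 [0.13 0.5  2.06] q4 -2.17 q5 0.18 err 0.0
pad 45 [0.14 0.52 2.11] q4 -2.55 q5 0.30 err 0.0
pad 50 [0.15 0.55 2.15] q4 -2.69 q5 0.45 err 0.0
pad 60 [0.17 0.63 2.21] q4 -2.80 q5 0.76 err 0.0
```

Gripping clear of the shelf needs a lean of about 50° with the wrist flipped (q4≈+3.6). So I'll back off, re-orient in the open over the pointing-to-+y side, and come in from the robot's side.

```bash
cat >> h.py <<'E'
def az(ang,t):   # tool lean t deg pointing at azimuth ang deg, y such that ang=-5.5 gives -ry
    A=R.from_euler('z',ang+5.5,degrees=True).as_matrix();return A@lean(t,-1)
E
python3 - <<'E'
from ik import *
for an in(86,60,40,20,-5.5): print(an,*ik([420,0,350],az(an,50)[:,2]))
print((az(86,45)-TG).round(2)[:,1])
E
python3 -m crank '[[0,0,-0.03,0,0,0,0],[0,0,-0.06,0,0,0,0],[0,0,-0.1,0,0,0,0],[0,0,-0.14,0,0,0,0],[0,0,-0.18,0,0,0,0]]' >/dev/null; python3 go.py '[430,20,350],az(86,50)'
```

```text
86 [-0.55  0.13  1.96] q4 0.75 q5 1.55 err 0.0
60 [-0.63 -0.05  2.16] q4 0.91 q5 1.31 err 0.0
40 [-0.61 -0.22  2.29] q4 1.01 q5 1.06 err 0.0
20 [-0.43 -0.39  2.4 ] q4 0.99 q5 0.70 err 0.0
-5.5 [ 0.14 -0.47  2.43] q4 -0.52 q5 0.37 err 0.0
[0. 0. 0.]
t 6.8 p [492.3 146.2 236.6] q [ 0.63  0.48  1.71 -0.57  1.54  0.9 ] F [ 1.2  0.1 -1. ] op 0.999 gf 0.0
row [-0.1724, -0.0531, 0.0123, 0.0031, 1.661, 0.0013]
```

Run:
```python
from ik import *
for p in([400,10,190],[420,0,170]):
  for an,l in((86,50),(60,55),(40,60),(20,60),(10,60),(-5.5,60),(-5.5,50)): print(p,an,l,*ik(p,az(an,l)[:,2]))
for k in(80,40,0):print(ik([483.5,17,106]-k*lean(50)[:,2],lean(50)[:,2]))
```

```text
[400, 10, 190] 86 50 [-0.56  0.36  2.13] q4 0.79 q5 1.27 err 0.0
[400, 10, 190] 60 55 [-0.69  0.29  2.35] q4 1.12 q5 1.12 err 0.0
[400, 10, 190] 40 60 [-0.75  0.28  2.55] q4 1.51 q5 1.04 err 0.0
[400, 10, 190] 20 60 [-0.57  0.19  2.66] q4 2.05 q5 0.89 err 25.5
[400, 10, 190] 10 60 [-0.31  0.11  2.66] q4 2.50 q5 0.73 err 53.6
[400, 10, 190] -5.5 60 [0.3  0.1  2.66] q4 -2.60 q5 0.71 err 56.2
[400, 10, 190] -5.5 50 [ 0.22 -0.05  2.66] q4 -2.47 q5 0.39 err 12.5
[420, 0, 170] 86 50 [-0.55  0.42  2.1 ] q4 0.80 q5 1.25 err 0.0
[420, 0, 170] 60 55 [-0.68  0.36  2.32] q4 1.15 q5 1.09 err 0.0
[420, 0, 170] 40 60 [-0.73  0.37  2.51] q4 1.56 q5 1.03 err 0.0
[420, 0, 170] 20 60 [-0.56  0.33  2.66] q4 2.16 q5 0.96 err 13.6
[420, 0, 170] 10 60 [-0.33  0.28  2.66] q4 2.57 q5 0.88 err 43.5
[420, 0, 170] -5.5 60 [0.19 0.27 2.66] q4 -2.81 q5 0.85 err 52.8
[420, 0, 170] -5.5 50 [0.14 0.08 2.66] q4 -2.76 q5 0.49 err 8.7
(array([0.26, 0.15, 2.66]), 'q4 -2.63 q5 0.58 err 7.6')
(array([0.21, 0.31, 2.64]), 'q4 -2.77 q5 0.68 err 0.0')
(array([0.17, 0.42, 2.59]), 'q4 -2.84 q5 0.75 err 0.0')
```

```bash
python3 -m crank '[[-0.12,-0.03,0,0,0.5,0,0],[-0.172,-0.053,0.012,0,1.0,0,0],[-0.172,-0.053,0.012,0.0,1.66,0,0],[-0.172,-0.053,0.012,0.0,1.66,0,0],[-0.172,-0.053,0.012,0.0,1.66,0,0]]' >/dev/null; python3 go.py '[420,0,300],az(86,50)'
```

```text
t 7.3 p [430.2  18.2 352.8] q [ 0.06 -0.06  1.89 -0.04  1.3   0.14] F [-0.1  0.5 -2. ] op 1.005 gf 0.0
row [-0.0171, -0.0096, 0.0533, 0.011, 0.9058, 0.0059]
```

Run:
```python
from ik import *
for th in(45,50):
  for z in(106,150,190): print(th,z,*ik([484,17,z],az(-5.5,th)[:,2]))
for an,l in((86,50),(60,50),(40,50),(20,50),(10,50),(-5.5,50)): print(an,l,*ik([520,10,175],az(an,l)[:,2]))
for x in (530,580,640): print(x,*ik([x,25,106],az(-5.5,50)[:,2]))
```

```text
45 106 [0.15 0.35 2.54] q4 -2.80 q5 0.54 err 0.0
45 150 [0.15 0.19 2.52] q4 -2.65 q5 0.38 err 0.0
45 190 [0.15 0.06 2.49] q4 -2.35 q5 0.25 err 0.0
50 106 [0.17 0.42 2.58] q4 -2.84 q5 0.75 err 0.0
50 150 [0.17 0.25 2.57] q4 -2.75 q5 0.56 err 0.0
50 190 [0.17 0.1  2.54] q4 -2.60 q5 0.41 err 0.0
86 50 [-0.44  0.5   1.92] q4 0.84 q5 1.27 err 0.0
60 50 [-0.48  0.38  2.15] q4 1.15 q5 0.99 err 0.0
40 50 [-0.43  0.29  2.32] q4 1.51 q5 0.77 err 0.0
20 50 [-0.26  0.22  2.45] q4 2.11 q5 0.54 err 0.0
10 50 [-0.12  0.19  2.48] q4 2.60 q5 0.45 err 0.0
-5.5 50 [0.12 0.19 2.49] q4 -2.73 q5 0.43 err 0.0
530 [0.17 0.43 2.49] q4 -2.81 q5 0.67 err 0.0
580 [0.15 0.45 2.39] q4 -2.81 q5 0.59 err 0.0
640 [0.12 0.49 2.27] q4 -2.79 q5 0.51 err 0.0
```

```bash
python3 -m crank '[[-0.017,-0.01,0.053,0.01,0.2,0,0],[-0.017,-0.01,0.053,0.01,0.6,0,0],[-0.017,-0.01,0.053,0.01,0.906,0,0],[-0.017,-0.01,0.053,0.01,0.906,0,0],[-0.017,-0.01,0.053,0.01,0.906,0,0]]' >/dev/null; python3 go.py '[500,-40,215],az(86,50)'
```

```text
t 7.8 p [4.197e+02 4.000e-01 2.975e+02] q [-0.48  0.13  2.01  0.66  1.39 -0.67] F [ 0.8 -0.2 -0.1] op 1.0 gf 0.0
row [-0.0804, 0.0829, 0.0392, -0.0029, 0.1563, 0.0005]
```

```bash
python3 -m crank '[[-0.04,0.04,0.02,0,0.08,0,0],[-0.08,0.083,0.039,0,0.156,0,0],[-0.08,0.083,0.039,0,0.156,0,0],[-0.08,0.083,0.039,0,0.156,0,0]]' >/dev/null; python3 go.py '[505,0,205],az(50,50)'
```

```text
t 8.2 p [499.8 -40.3 211.2] q [-0.54  0.45  1.88  0.76  1.37 -0.85] F [-0.1 -0.1 -0.1] op 0.998 gf 0.0
row [0.0215, 0.0026, 0.0349, -0.4888, 0.0071, 0.3994]
```

```bash
python3 -m crank '[[0.005,0,0.008,-0.12,0,0.1,0],[0.011,0,0.016,-0.24,0,0.2,0],[0.021,0.003,0.035,-0.36,0,0.3,0],[0.021,0.003,0.035,-0.489,0.007,0.399,0],[0.021,0.003,0.035,-0.489,0.007,0.399,0]]' >/dev/null; python3 go.py '[505,10,205],az(20,50)'
```

```text
t 8.7 p [502.2   2.8 208.6] q [-0.5   0.24  2.25  1.23  0.92 -0.74] F [-0.2  0.8 -0.8] op 0.998 gf 0.0
row [0.002, -0.0025, 0.0079, -0.3983, -0.0029, 0.3398]
```

```bash
python3 -m crank '[[0,0,0.008,-0.08,0,0.07,0],[0.002,-0.002,0.008,-0.16,0,0.14,0],[0.002,-0.002,0.008,-0.24,0,0.21,0],[0.002,-0.002,0.008,-0.32,0,0.27,0],[0.002,-0.002,0.008,-0.398,0,0.34,0]]' >/dev/null; python3 go.py '[500,17,200],az(-5.5,52)'
```

```text
t 9.2 p [509.1   7.8 205.7] q [-0.28  0.11  2.45  1.94  0.51 -0.85] F [ 1.6 -0.6  0.5] op 1.001 gf 0.0
row [-0.0078, -0.0118, -0.0005, -0.3467, 0.0284, 0.2802]
```

```bash
python3 -m crank '[[-0.002,-0.002,0,-0.07,0.006,0.056,0],[-0.004,-0.004,0,-0.14,0.012,0.112,0],[-0.006,-0.006,0,-0.21,0.018,0.168,0],[-0.008,-0.009,0,-0.28,0.023,0.224,0],[-0.008,-0.012,0,-0.347,0.028,0.28,0]]' >/dev/null;python3 go.py '[483.5,17,190],az(-5.5,50)'
```

```text
t 9.7 p [511.2  16.5 207.6] q [ 0.    0.1   2.52  3.04  0.41 -1.51] F [0.6 0.9 0.8] op 1.0 gf 0.0
row [-0.0306, -0.002, -0.0115, -0.1179, -0.0542, 0.094]
```

```bash
python3 -m crank '[[-0.01,0,-0.004,-0.04,-0.018,0.03,0],[-0.02,-0.002,-0.008,-0.08,-0.036,0.06,0],[-0.031,-0.002,-0.011,-0.118,-0.054,0.094,0],[-0.031,-0.002,-0.011,-0.118,-0.054,0.094,0],[-0.031,-0.002,-0.011,-0.118,-0.054,0.094,0]]' >/dev/null;python3 - <<'E'
from h import *
d=grab('wrist');cv2.imwrite('pics/w5.png',d['image'][:,:,::-1])
print([np.round(proj(d,[483.5,17,140])),np.round(proj(d,[483.5,17,73])),np.round(proj(d,PAD))])
t=grab('top');cv2.imwrite('pics/t5.png',t['image'][:,:,::-1]);print(onz(t,309,197.3,140))
E
python3 go.py '[483.5,17,190],az(-5.5,50)'
```

```text
[array([323., 308.]), array([322., 335.]), array([284., 171.])]
[483.40705026  16.27790231 140.        ]
t 10.3 p [482.9  16.8 188.2] q [ 0.16  0.1   2.55  3.66  0.4  -1.88] F [-0.1 -0.8 -0.3] op 0.998 gf 0.0
row [0.0017, -0.0002, -0.0007, -0.0016, 0.0031, 0.0018]
```

View pics/w5.png

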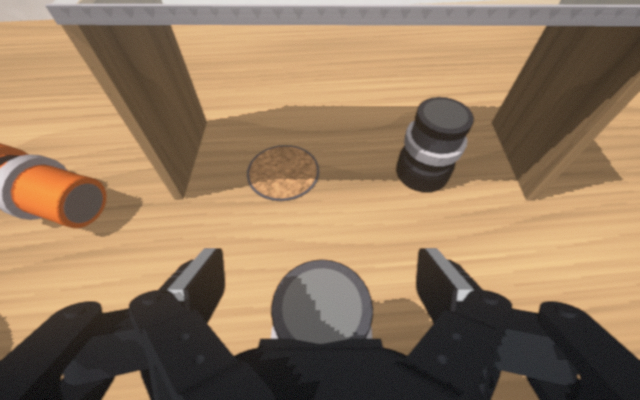

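The wrist view shows the tail disc centred between the fingers at (322,309), the pad at (283,173) as predicted, and the neighbour at (433,145). I'll descend vertically and grip.

```bash
python3 -m crank '[[-0.015,0,0.013,0,0,0,0],[-0.03,0,0.026,0,0,0,0],[-0.045,0,0.039,0,0,0,0],[-0.06,0,0.05,0,0,0,0],[-0.061,0,0.05,0,0,0,0]]' >/dev/null; python3 go.py '[483.4,16.3,106],az(-5.5,50)'; python3 -m crank '[[0,0,0,0,0,0,0.1],[0,0,0,0,0,0,0.2],[0,0,0,0,0,0,0.3],[0,0,0,0,0,0,0.4],[0,0,0,0,0,0,0.6]]' 25; python3 -m crank '[[0,0,0,0,0,0,0.6],[0,0,0,0,0,0,0.6]]' 25; python3 go.py '[483.4,16.3,106],az(-5.5,50)'
```

```text
t 10.8 p [480.   16.8 106. ] q [ 0.16  0.41  2.59  3.44  0.73 -1.62] F [ 0.6 -0.8  0.2] op 0.995 gf 0.0
row [0.0022, 0.0002, 0.0027, -0.001, 0.0098, 0.0007]
clock: 11.3
eef_pos: [480.9, 16.9, 109.5]
tcp_rot: [-3.14, -0.869, -0.097]
contact_force: [-3.1, 0.9, 8.9]
opening: 0.646
grasp_force: 25.7
clock: 11.5
eef_pos: [480.8, 17.0, 109.5]
tcp_rot: [-3.14, -0.869, -0.097]
contact_force: [-2.8, 0.4, 8.2]
opening: 0.652
grasp_force: 25.8
t 11.5 p [480.8  17.  109.5] q [ 0.16  0.41  2.59  3.44  0.73 -1.63] F [-2.8  0.4  8.2] op 0.652 gf 25.8
row [-0.001, 0.0004, 0.0043, -0.0007, 0.0032, -0.0004]
```

```bash
python3 -m crank '[[0.001,0,-0.001,0,0,0,0.6],[0.002,0,-0.0018,0,0,0,0.6],[0.002,0,-0.0018,0,0,0,0.6]]'; python3 go.py 'np.array(r.sense()["eef_pos"])+120*rx+49.4*ry,rot(r.sense()["tcp_rot"])'
```

```text
clock: 11.8
eef_pos: [479.9, 16.8, 110.8]
tcp_rot: [-3.141, -0.865, -0.097]
contact_force: [0.4, -0.0, -4.8]
opening: 0.645
grasp_force: 27.0
t 11.8 p [479.9  16.8 110.8] q [ 0.16  0.4   2.59  3.44  0.72 -1.63] F [ 0.4 -0.  -4.8] op 0.645 gf 27.0
row [0.0778, -0.0494, 0.0914, 0.0, 0.0, 0.0]
```

```bash
python3 -m crank '[[0.0073,-0.005,0.0096,0,0,0,0.6],[0.0151,-0.01,0.0188,0,0,0,0.6],[0.0229,-0.015,0.0279,0,0,0,0.6],[0.0307,-0.02,0.037,0,0,0,0.6],[0.0384,-0.0247,0.0462,0,0,0,0.6]]'; python3 -m crank '[[0.0078,-0.005,0.0091,0,0,0,0.6],[0.0156,-0.01,0.0183,0,0,0,0.6],[0.0234,-0.015,0.0274,0,0,0,0.6],[0.0312,-0.02,0.0366,0,0,0,0.6],[0.0389,-0.0247,0.0457,0,0,0,0.6]]';  python3 - <<'E'
from h import *
d=grab('top');c=d['image'][90:210,220:380];cv2.imwrite('pics/t6.png',cv2.resize(c,(800,600),interpolation=cv2.INTER_CUBIC)[:,:,::-1])
E
python3 go.py
```

```text
clock: 12.3
eef_pos: [543.4, 35.5, 110.7]
tcp_rot: [-3.141, -0.868, -0.097]
contact_force: [-2.4, -3.2, 1.6]
opening: 0.648
grasp_force: 29.4
clock: 12.8
eef_pos: [605.4, 54.9, 110.0]
tcp_rot: [-3.141, -0.866, -0.096]
contact_force: [-2.0, -0.7, 0.0]
opening: 0.644
grasp_force: 27.1
t 12.85 p [607.7  55.5 110.9] q [ 0.21  0.46  2.32  3.61  0.53 -1.78] F [ 3.2  1.1 -1.4] op 0.646 gf 27.0
```

View pics/t6.png

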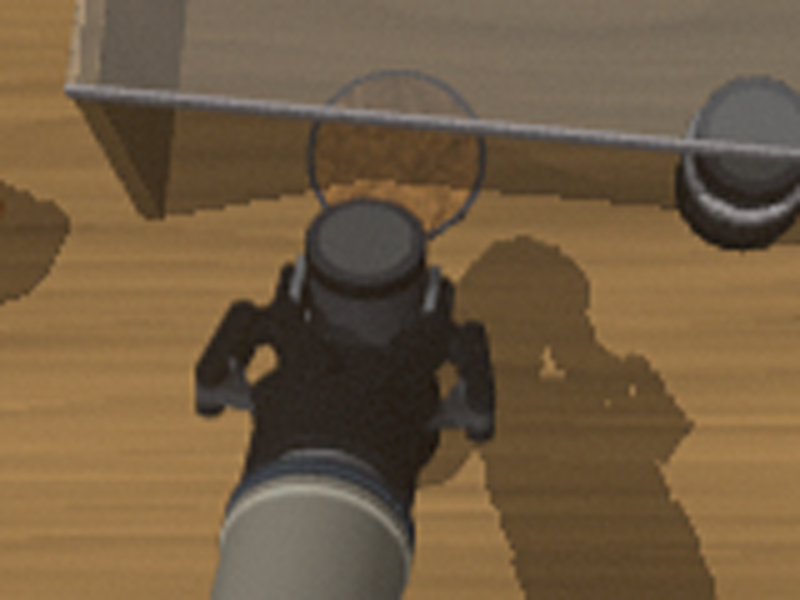

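The top view shows the tail disc at crop (365,238) with the pad ring behind it, centred at (397,152). Next I'll check how upright the lens is and how far there is to go.

Run:
```python
from h import *
d=grab('top')
px=lambda u,v:(220+u/5-.4,90+v/5-.4)
print('tail',onz(d,*px(365,238),140),'pad',onz(d,*px(397,153.5),0))
s=grab('scene','s6.png')
c=s['image'][130:250,310:470];cv2.imwrite('pics/s6.png',cv2.resize(c,(800,600),interpolation=cv2.INTER_CUBIC)[:,:,::-1])
for z in(0,30,140):print(z,np.round((np.array(proj(s,[611,55,z]))-[310,130]+.4)*5))
print(np.round((np.array(proj(s,PAD))-[310,130]+.4)*5))
```

```text
tail [624.47505471  54.4553769  140.        ] pad [706.3092248   46.66653838   0.        ]
0 [292. 218.]
30 [301. 197.]
140 [337. 105.]
[468. 224.]
```

View pics/s6.png

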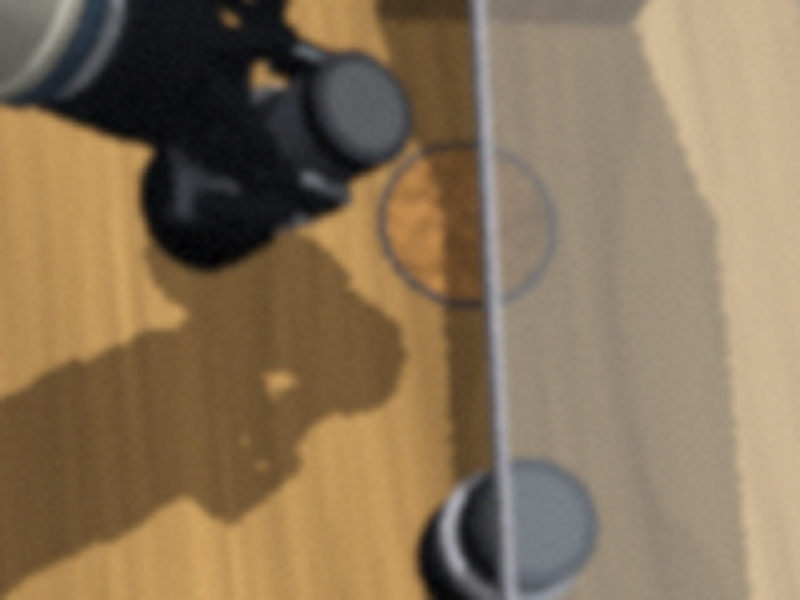

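The scene crop shows the lens has slipped in the pads and leans forward about 20°: tail at (361,108), foot centre near (217,195) instead of (292,218). I'll grip hard, rotate hand and lens back about the front rim, and check it numerically. The picture allowance is used up.

```bash
cat > meas.py <<'E'
from h import *
def tail(d,guess,rad):
    "grey tail disc: low-saturation mid-grey blob near guess -> ellipse centre"
    im=d['image'].astype(int);v=im.max(2);s=v-im.min(2)
    m=((v>62)&(v<150)&(s<22)).astype(np.uint8)
    M=np.zeros_like(m);cv2.circle(M,(int(guess[0]),int(guess[1])),rad,1,-1);m=cv2.morphologyEx(m*M,cv2.MORPH_OPEN,np.ones((3,3),np.uint8))
    k,_=cv2.findContours(m,0,2);k=max(k,key=cv2.contourArea);return cv2.fitEllipse(cv2.convexHull(k)),cv2.contourArea(k)
def foot(d,guess,a0,a1):
    "outer dark->wood edge along rays from guess between angles (deg), circle fit"
    g=cv2.GaussianBlur(d['image'],(3,3),0).max(2).astype(float);P=[]
    for a in np.radians(np.arange(a0,a1,6)):
        q=np.array([guess+t*np.array([np.cos(a),np.sin(a)]) for t in np.arange(5,32,.5)])
        f=cv2.remap(g.astype(np.float32),q[:,0].astype(np.float32),q[:,1].astype(np.float32),1).ravel()
        i=np.where(f>55)[0]
        if len(i):P.append(q[i[0]])
    P=np.array(P);A=np.c_[2*P,np.ones(len(P))];c=np.linalg.lstsq(A,(P**2).sum(1),rcond=None)[0]
    return c[:2],np.sqrt(c[2]+c[:2]@c[:2]),len(P),np.abs(np.hypot(*(P-c[:2]).T)-np.sqrt(c[2]+c[:2]@c[:2])).max()
E
python3 - <<'E'
from meas import *
s=grab('scene');t=grab('top')
gs=(310+361/5,130+108/5);gt=(220+365/5,90+238/5)
es,et=tail(s,gs,13),tail(t,gt,14);print(es,et)
p,q=ray(s,*es[0][0]);p2,q2=ray(t,*et[0][0]);k=np.linalg.lstsq(np.c_[q,-q2],p2-p,rcond=None)[0];print('tail',p+q*k[0],p2+q2*k[1])
print(foot(s,np.array([310+205/5,130+200/5]),60,190))
E
python3 -m crank '[[0,0,0,0,0,0,0.7],[0,0,0,0,0,0,0.7],[0,0,0,0,0,0,0.7]]' 110; python3 go.py
```

```text
(((382.2352294921875, 150.8344268798828), (15.994942665100098, 22.28489112854004), 147.64242553710938), 258.0) (((292.5384216308594, 137.8944091796875), (15.97801685333252, 19.171220779418945), 90.5506820678711), 218.0)
tail [623.59040271  54.76290082 137.37856439] [623.5125404   54.75844215 137.35802986]
(array([349.28143161, 176.8683789 ]), np.float64(7.890930295869268), 22, np.float64(2.3888654855507205))
clock: 13.35
eef_pos: [604.9, 54.4, 110.9]
tcp_rot: [-3.141, -0.868, -0.097]
contact_force: [2.8, -0.0, 3.3]
opening: 0.622
grasp_force: 114.9
t 13.35 p [604.9  54.4 110.9] q [ 0.21  0.46  2.33  3.61  0.54 -1.78] F [ 2.8 -0.   3.3] op 0.622 gf 114.9
```

```bash
cat >> meas.py <<'E'
def foot(d,guess,a0,a1):
    im=cv2.GaussianBlur(d['image'],(3,3),0).astype(np.float32);g=im[:,:,0]-im[:,:,2];P=[]
    for a in np.radians(np.arange(a0,a1,6)):
        q=np.array([np.array(guess)+t*np.array([np.cos(a),np.sin(a)]) for t in np.arange(28,5,-.25)],np.float32)
        f=cv2.remap(g,q[:,0],q[:,1],1).ravel();i=np.where(f<18)[0]
        if len(i):P.append(q[i[0]])
    P=np.array(P)
    for _ in range(3):
        A=np.c_[2*P,np.ones(len(P))];c=np.linalg.lstsq(A,(P**2).sum(1),rcond=None)[0];rr=np.sqrt(c[2]+c[:2]@c[:2]);e=np.abs(np.hypot(*(P-c[:2]).T)-rr);P=P[e<=max(.6,np.median(e)*1.5)]
    return c[:2],rr,len(P),e.max()
def tail3(gs,gt):
    s=grab('scene');t=grab('top');es,et=tail(s,gs,13),tail(t,gt,14)
    p,q=ray(s,*es[0][0]);p2,q2=ray(t,*et[0][0]);k=np.linalg.lstsq(np.c_[q,-q2],p2-p,rcond=None)[0];return s,(p+q*k[0]+p2+q2*k[1])/2
E
python3 - <<'E'
from meas import *
s=grab('scene');
for lo,hi in((60,200),(80,180)):
    f=foot(s,[353.,169.],lo,hi);print(f,onz(s,*f[0],14),'exp r',36*s['fx']/np.linalg.norm(np.array(s['position'])-[575,58,14]))
E
```

```text
(array([351.20485782, 169.84999805]), np.float64(12.95169198262163), 24, np.float64(0.4372875100414557)) [565.52527355  61.94480109  14.        ] exp r 13.719603458623991
(array([351.14098565, 170.50196504]), np.float64(12.466713143743556), 17, np.float64(0.3970541740736806)) [565.17829687  60.13950238  14.        ] exp r 13.719603458623991
```

```bash
python3 - <<'E'
from ik import *
for th,x in((50,605),(60,590),(70,570),(74,563)):print(th,*ik([x,58,107],lean(th)[:,2]))
E
python3 -m crank '[[-0.0049,0,-0.006,0,0.07,0,0.7],[-0.0102,0,-0.0117,0,0.14,0,0.7],[-0.0159,0,-0.017,0,0.21,0,0.7],[-0.0159,0,-0.017,0,0.21,0,0.7]]'; python3 go.py
```

```text
50 [0.23 0.47 2.33] q4 -2.67 q5 0.56 err 0.0
60 [0.27 0.59 2.42] q4 -2.75 q5 0.92 err 0.0
70 [0.32 0.77 2.49] q4 -2.74 q5 1.33 err 0.0
74 [0.34 0.85 2.5 ] q4 -2.73 q5 1.48 err 0.0
clock: 13.8
eef_pos: [581.4, 56.3, 111.3]
tcp_rot: [3.141, -1.086, -0.096]
contact_force: [-3.8, -4.7, 26.3]
opening: 0.623
grasp_force: 117.8
t 13.8 p [581.4  56.3 111.3] q [ 0.27  0.61  2.45  3.53  1.01 -1.61] F [-3.8 -4.7 26.3] op 0.623 gf 117.8
```

```bash
python3 -m crank '[[0.002,0,-0.001,0,0,0,0.7],[0.004,0,-0.002,0,0,0,0.7],[0.004,0,-0.002,0,0,0,0.7]]'; python3 go.py;  python3 - <<'E'
from meas import *
s0=cams.grab_frame('scene');t0=cams.grab_frame('top');g=np.array([599.,56,140])
s,T=tail3(proj(s0,g),proj(t0,g));gf=np.array(proj(s,[568,60,8]))
f=foot(s,gf,60,195);C=onz(s,*f[0],8);print('tail',T,'foot',f,C,'tilt deg',np.degrees(np.arcsin((T-C)[:2]/140)))
E
```

```text
clock: 14.1
eef_pos: [580.2, 56.5, 112.4]
tcp_rot: [3.141, -1.072, -0.096]
contact_force: [0.0, 0.3, -4.1]
opening: 0.624
grasp_force: 116.2
t 14.1 p [580.2  56.5 112.4] q [ 0.27  0.59  2.45  3.53  0.98 -1.61] F [ 0.   0.3 -4.1] op 0.624 gf 116.2
tail [593.39577536  57.9118278  139.27056087] foot (array([346.09080311, 166.44445898]), np.float64(17.378195953194115), 15, np.float64(0.5405727176597708)) [553.90987633  74.81113666   8.        ] tilt deg [16.38212364 -6.93304288]
```

```bash
python3 -m crank '[[-0.0035,0,-0.0044,0,0.05,0,0.7],[-0.0073,0,-0.0086,0,0.1,0,0.7],[-0.0073,0,-0.0086,0,0.1,0,0.7]]'; python3 go.py
```

```text
clock: 14.6
eef_pos: [569.7, 57.7, 110.6]
tcp_rot: [3.139, -1.177, -0.094]
contact_force: [-0.3, -1.4, 5.8]
opening: 0.624
grasp_force: 116.5
t 14.6 p [569.7  57.7 110.6] q [ 0.3   0.71  2.49  3.53  1.22 -1.55] F [-0.3 -1.4  5.8] op 0.624 gf 116.5
```

```bash
python3 -m crank '[[-0.0023,0,-0.0038,0,0.04,0,0.7],[-0.0052,0,-0.0072,0,0.08,0,0.7],[-0.0052,0,-0.0072,0,0.08,0,0.7]]'; python3 go.py;python3 - <<'E'
from meas import *
s0=cams.grab_frame('scene');t0=cams.grab_frame('top');g=np.array([571.,58,140])
s,T=tail3(proj(s0,g),proj(t0,g));print('tail',T)
for c in([566,60,2],[572,58,2]):
    f=foot(s,proj(s,c),70,185);print(f,onz(s,*f[0],2))
E
```

```text
clock: 14.9
eef_pos: [561.8, 58.7, 108.8]
tcp_rot: [3.14, -1.256, -0.094]
contact_force: [-1.6, -0.3, 4.4]
opening: 0.627
grasp_force: 116.3
t 14.9 p [561.8  58.7 108.8] q [ 0.33  0.81  2.5   3.55  1.41 -1.5 ] F [-1.6 -0.3  4.4] op 0.627 gf 116.3
tail [568.8789005   60.39561386 137.00170709]
(array([345.10424509, 160.07738065]), np.float64(24.153263337843278), 11, np.float64(0.6281855385021693)) [553.79381975  95.63257107   2.        ]
(array([344.80004275, 166.1502336 ]), np.float64(18.465063956426754), 12, np.float64(0.4835136748759439)) [551.34573896  78.32782016   2.        ]
```

Run:
```python
from meas import *
s=grab('scene')
for lo,hi in((10,140),(20,120),(30,150)):
    f=foot(s,proj(s,[566,60,2]),lo,hi);print(f,onz(s,*f[0],2))
print('exp r',36*s['fx']/np.linalg.norm(np.array(s['position'])-[566,60,2]))
# column at silhouette below tail, wood test per ray
d=s;im=cv2.GaussianBlur(d['image'],(3,3),0).astype(int);c=np.array(proj(s,[566,60,2]))
for a in range(0,200,20):
    p=[im[int(c[1]+t*np.sin(np.radians(a))),int(c[0]+t*np.cos(np.radians(a)))] for t in range(8,24,2)];print(a,[(int(q[0]),int(q[0]-q[2])) for q in p])
```

```text
(array([346.67519963, 171.21161183]), np.float64(13.162047252094801), 22, np.float64(0.28423935907070685)) [554.92334822  63.66827049   2.        ]
(array([346.96543789, 171.86267627]), np.float64(12.567381629224544), 17, np.float64(0.3017023694265184)) [555.51018234  61.78311465   2.        ]
(array([346.70988508, 171.79604708]), np.float64(12.702710289589037), 20, np.float64(0.24105521021472676)) [554.85645588  62.01577906   2.        ]
exp r 13.57321158286566
0 [(80, -5), (96, 0), (128, 39), (175, 88), (194, 102), (202, 105), (197, 104), (193, 102)]
20 [(74, -2), (74, 28), (154, 83), (187, 99), (196, 103), (199, 104), (201, 105), (196, 103)]
40 [(25, -1), (42, 19), (104, 56), (110, 60), (115, 62), (125, 67), (153, 82), (168, 90)]
60 [(14, -2), (14, 2), (67, 36), (114, 62), (117, 63), (115, 62), (113, 61), (110, 60)]
80 [(11, -2), (10, 1), (64, 35), (109, 59), (116, 63), (118, 64), (118, 64), (117, 64)]
100 [(11, -2), (9, -1), (22, 8), (84, 45), (119, 65), (123, 66), (124, 67), (124, 68)]
120 [(14, -2), (11, -2), (8, -1), (39, 18), (108, 58), (119, 64), (119, 64), (117, 64)]
140 [(18, -2), (14, -1), (10, -1), (12, 2), (52, 26), (101, 54), (138, 74), (134, 72)]
160 [(32, -7), (22, -7), (18, -6), (17, -4), (22, -4), (37, 9), (61, 29), (54, 26)]
180 [(27, -8), (26, -8), (26, -7), (25, -7), (32, -1), (58, 16), (76, 28), (79, 29)]
```

```bash
python3 -m crank '[[-0.0016,0,-0.0022,0,0.025,0,0.7],[-0.0032,0,-0.0044,0,0.05,0,0.7],[-0.0046,0,-0.0061,0,0.07,0,0.7],[-0.006,0,-0.0078,0,0.09,0,0.7],[-0.006,0,-0.0078,0,0.09,0,0.7]]'; python3 go.py;python3 - <<'E'
from meas import *
s0=cams.grab_frame('scene');t0=cams.grab_frame('top');g=np.array([556.,61,140])
s,T=tail3(proj(s0,g),proj(t0,g));print('tail',T)
for lo,hi in((10,140),(30,150)):
    f=foot(s,proj(s,[560,60,1]),lo,hi);C=onz(s,*f[0],1);print(f[1:],C,np.degrees((T-C)[:2]/140))
E
```

```text
clock: 15.65
eef_pos: [552.7, 59.4, 106.3]
tcp_rot: [-3.14, -1.347, -0.098]
contact_force: [-2.8, -0.5, 4.9]
opening: 0.627
grasp_force: 116.6
t 15.65 p [552.7  59.4 106.3] q [ 0.35  0.93  2.51  3.58  1.62 -1.44] F [-2.8 -0.5  4.9] op 0.627 gf 116.6
tail [555.69168236  62.08655513 135.9763108 ]
(np.float64(12.762916866996807), 22, np.float64(0.21892673448819444)) [553.9718287  61.5045134   1.       ] [0.70385969 0.23820382]
(np.float64(12.703373745727614), 20, np.float64(0.2531065216310022)) [553.70496069  61.09969658   1.        ] [0.8130769  0.40387736]
```

The lens is upright to within about 1°, at roughly (554.5, 61.5). I'll release it gently.

```bash
python3 -m crank '[[0,0,0,0,0,0,0.5],[0,0,0,0,0,0,0.45],[0,0,0,0,0,0,0.3],[0,0,0,0,0,0,0.15],[0,0,0,0,0,0,0]]' 20; python3 -m crank '[[0,0,0,0,0,0,0],[0,0,0,0,0,0,0],[0,0,0,0,0,0,0]]'; python3 go.py;python3 - <<'E'
from meas import *
s0=cams.grab_frame('scene');t0=cams.grab_frame('top');g=np.array([556.,61,140])
s,T=tail3(proj(s0,g),proj(t0,g));print('tail',T)
for lo,hi in((10,140),(30,150)):
    f=foot(s,proj(s,[560,60,1]),lo,hi);C=onz(s,*f[0],1);print(f[1:],C,np.degrees((T-C)[:2]/140))
E
```

```text
clock: 16.35
eef_pos: [552.6, 59.5, 105.7]
tcp_rot: [-3.14, -1.346, -0.098]
contact_force: [-0.2, -0.0, -0.1]
opening: 0.988
grasp_force: 0.0
clock: 16.65
eef_pos: [552.5, 59.4, 105.8]
tcp_rot: [-3.14, -1.346, -0.097]
contact_force: [0.7, 0.1, 0.3]
opening: 1.003
grasp_force: 0.0
t 16.65 p [552.5  59.4 105.8] q [ 0.35  0.93  2.51  3.58  1.61 -1.44] F [0.7 0.1 0.3] op 1.003 gf 0.0
tail [554.29645023  60.55286751 133.53935183]
(np.float64(12.399022776191176), 22, np.float64(0.2397755587194812)) [553.6022657   60.01463153   1.        ] [0.28409889 0.22027607]
(np.float64(12.799368778955596), 20, np.float64(0.2010169386519145)) [553.35322166  61.28316777   1.        ] [ 0.38602155 -0.29887945]
```

The lens is standing free again at (554, 60.6), with the hand nearly level, which clears the shelf easily. I'll regrip hard in this pose.

```bash
python3 -m crank '[[0,0,0,0,0,0,0.15],[0,0,0,0,0,0,0.25],[0,0,0,0,0,0,0.35],[0,0,0,0,0,0,0.4],[0,0,0,0,0,0,0.5]]' 30; python3 -m crank '[[0,0,0,0,0,0,0.7],[0,0,0,0,0,0,0.7],[0,0,0,0,0,0,0.7]]' 110; python3 go.py;python3 - <<'E'
from ik import *
for th in(65,70,77):
  for p in([600,55,106],[700,45,106]):print(th,*ik(p,lean(th)[:,2]))
E
```

```text
clock: 17.35
eef_pos: [552.5, 59.3, 106.0]
tcp_rot: [-3.141, -1.346, -0.098]
contact_force: [-1.5, 0.1, 1.6]
opening: 0.645
grasp_force: 32.0
clock: 17.65
eef_pos: [552.4, 59.3, 106.1]
tcp_rot: [-3.141, -1.346, -0.097]
contact_force: [-4.9, -2.1, 4.8]
opening: 0.624
grasp_force: 114.0
t 17.65 p [552.4  59.3 106.1] q [ 0.35  0.93  2.51  3.58  1.62 -1.44] F [-4.9 -2.1  4.8] op 0.624 gf 114.0
65 [0.27 0.67 2.42] q4 -2.77 q5 1.09 err 0.0
65 [0.18 0.68 2.23] q4 -2.83 q5 0.91 err 0.0
70 [0.28 0.75 2.43] q4 -2.77 q5 1.26 err 0.0
70 [0.19 0.74 2.24] q4 -2.84 q5 1.07 err 0.0
77 [0.29 0.88 2.43] q4 -2.76 q5 1.50 err 0.0
77 [0.19 0.83 2.25] q4 -2.85 q5 1.29 err 0.0
```

```bash
python3 -m crank '[[0.0005,0,0,0,0,0,0.7],[0.001,0,0,0,0,0,0.7],[0.0015,0,0.0025,0,0,0,0.7],[0.0023,0,0.006,0,0,0,0.7],[0.0032,0,0.0098,0,0,0,0.7]]'; python3 go.py; python3 -m crank '[[0.0013,0,0.0059,0,0,0,0.7],[0.0027,0,0.0117,0,0,0,0.7],[0.004,0,0.0175,0,0,0,0.7],[0.0054,0,0.0234,0,0,0,0.7],[0.0067,0,0.0292,0,0,0,0.7]]'; python3 go.py;python3 - <<'E'
from meas import *
s0=cams.grab_frame('scene');t0=cams.grab_frame('top');g=np.array([596.,57,138])
s,T=tail3(proj(s0,g),proj(t0,g));print('tail',T)
for lo,hi in((10,140),(30,150)):
    f=foot(s,proj(s,[600,56,1]),lo,hi);C=onz(s,*f[0],1);print(f[1:],C,np.degrees((T-C)[:2]/140))
E
```

```text
clock: 18.15
eef_pos: [563.2, 58.6, 106.2]
tcp_rot: [-3.14, -1.345, -0.098]
contact_force: [0.6, -0.1, -4.0]
opening: 0.62
grasp_force: 115.1
t 18.15 p [563.2  58.6 106.2] q [ 0.34  0.91  2.49  3.56  1.59 -1.46] F [ 0.6 -0.1 -4. ] op 0.62 gf 115.1
clock: 18.65
eef_pos: [593.2, 55.5, 106.9]
tcp_rot: [-3.14, -1.346, -0.098]
contact_force: [0.3, 0.0, -2.6]
opening: 0.622
grasp_force: 115.1
t 18.65 p [593.2  55.5 106.9] q [ 0.29  0.88  2.44  3.52  1.52 -1.5 ] F [ 0.3  0.  -2.6] op 0.622 gf 115.1
tail [595.99903904  58.67697054 134.25710776]
(np.float64(12.607458293005616), 22, np.float64(0.14196830283630213)) [596.11389557  57.37956857   1.        ] [-0.04700568  0.53096898]
(np.float64(13.152695948070393), 20, np.float64(0.14650145286528016)) [595.60866165  58.93821619   1.        ] [ 0.15976412 -0.10691624]
```

```bash
python3 -m crank '[[0.0018,0,0.0098,0,0,0,0.7],[0.0041,0,0.0195,0,0,0,0.7],[0.0063,0,0.0293,0,0,0,0.7],[0.0085,0.0005,0.039,0,0,0,0.7],[0.0108,0.0005,0.0488,0,0,0,0.7]]'; python3 go.py; python3 -m crank '[[0.0018,0,0.0078,0,0,0,0.7],[0.0036,0,0.0156,0,0,0,0.7],[0.0054,0,0.0234,0,0,0,0.7],[0.0072,0.0005,0.0312,0,0,0,0.7],[0.0089,0.0005,0.039,0,0,0,0.7]]'; python3 go.py;python3 - <<'E'
from meas import *
s0=cams.grab_frame('scene');t0=cams.grab_frame('top');g=np.array([685.,49,138])
try:
    s,T=tail3(proj(s0,g),proj(t0,g));print('tail',T)
except Exception as e: s=s0;print(e)
for lo,hi in((10,140),(30,150)):
    f=foot(s,proj(s,[688,48,1]),lo,hi);C=onz(s,*f[0],1);print(f[1:],C)
E
```

```text
clock: 19.35
eef_pos: [643.2, 50.1, 106.4]
tcp_rot: [-3.14, -1.346, -0.098]
contact_force: [0.0, 1.0, -4.3]
opening: 0.627
grasp_force: 115.6
t 19.35 p [643.2  50.1 106.4] q [ 0.24  0.85  2.35  3.47  1.4  -1.55] F [ 0.   1.  -4.3] op 0.627 gf 115.6
clock: 19.85
eef_pos: [682.6, 45.8, 106.4]
tcp_rot: [-3.14, -1.346, -0.098]
contact_force: [-0.5, 0.3, -3.9]
opening: 0.624
grasp_force: 115.6
t 19.85 p [682.6  45.8 106.4] q [ 0.2   0.84  2.28  3.44  1.32 -1.58] F [-0.5  0.3 -3.9] op 0.624 gf 115.6
tail [691.79236682  48.40897752 132.80824371]
(np.float64(16.307167666896333), 12, np.float64(0.3921223451540321)) [705.90393875  42.43418351   1.        ]
(np.float64(12.218425467639168), 11, np.float64(2.9189824044243764)) [697.3300105   12.76577916   1.        ]
```

```bash
python3 -m crank '[[0.001,0,0.0042,0,0,0,0.7],[0.0019,0,0.0083,0,0,0,0.7],[0.0027,0,0.0125,0,0,0,0.7],[0.0034,0,0.0167,0,0,0,0.7],[0.0032,0,0.0167,0,0,0,0.7]]'; python3 go.py;python3 - <<'E'
from meas import *
t=grab('top');s=grab('scene')
# pad: ring of cork-coloured pixels; visible arc beyond/aside of the lens; fit ring from before-grasp estimate
for d in(t,s):
    c=np.array(proj(d,PAD));g=cv2.GaussianBlur(d['image'],(3,3),0).astype(np.float32).max(2);P=[]
    for a in np.radians(np.arange(0,360,5)):
        R0=47*np.array([np.cos(a),np.sin(a)]);q=np.array([proj(d,PAD+[*(R0*k),0]) for k in np.arange(.85,1.16,.01)],np.float32)
        f=cv2.remap(g,q[:,0],q[:,1],1).ravel();i=f.argmin()
        if 1<i<len(f)-2 and min(f[0],f[-1])-f[i]>18:P.append(onz(d,*q[i],0)[:2])
    P=np.array(P);print(len(P))
    if len(P)>5:
        from scipy.optimize import least_squares
        S=least_squares(lambda c:np.hypot(*(P-c).T)-46.5,PAD[:2],loss='soft_l1');print('pad',S.x,np.median(np.abs(S.fun)))
E
```

```text
clock: 20.55
eef_pos: [699.7, 44.3, 106.1]
tcp_rot: [-3.139, -1.347, -0.099]
contact_force: [0.5, 0.1, -2.4]
opening: 0.625
grasp_force: 115.5
t 20.55 p [699.7  44.3 106.1] q [ 0.19  0.84  2.25  3.43  1.29 -1.59] F [ 0.5  0.1 -2.4] op 0.625 gf 115.5
1
0
```

Run:
```python
from meas import *
from scipy.optimize import least_squares
for n in('top','scene'):
    d=cams.grab_frame(n);im=cv2.imread(f'pics/{n}0.png')[:,:,::-1];g=im.astype(np.float32).mean(2);P=[]
    for a in np.radians(np.arange(0,360,5)):
        q=np.array([proj(d,PAD+[k*np.cos(a),k*np.sin(a),0]) for k in np.arange(37,57,.5)],np.float32)
        f=cv2.remap(g,q[:,0],q[:,1],1).ravel();i=f.argmin()
        if 1<i<len(f)-2:P.append(onz(d,*q[i],0)[:2])
    P=np.array(P);S=least_squares(lambda c:np.hypot(*(P-c[:2]).T)-c[2],[*PAD[:2],46.5],loss='soft_l1');print(n,len(P),S.x,np.median(np.abs(S.fun)))
```

```text
top 69 [704.51038558  46.92973571  45.20034158] 0.3988869820688663
scene 65 [702.21329741  45.76843743  44.65079014] 0.4485681093916938
```

The lens centre is within about 2 mm of the pad centre (703.4, 46.3). I'll release it and back out along the fingers.

```bash
python3 -m crank '[[-0.0004,0,0,0,0,0,0.5],[-0.0004,0,0,0,0,0,0.4],[-0.0004,0,0,0,0,0,0.25],[-0.0004,0,0,0,0,0,0.1],[-0.0004,0,0,0,0,0,0]]' 20; python3 -m crank '[[0,0,0,0,0,0,0],[0,0,0,0,0,0,0],[0,0,0,0,0,0,0]]'; python3 go.py; python3 -m crank '[[0,0,-0.01,0,0,0,0],[0,0,-0.03,0,0,0,0],[0,0,-0.06,0,0,0,0],[0,0,-0.09,0,0,0,0],[0,0,-0.13,0,0,0,0]]'; python3 go.py
python3 - <<'E'
from meas import *
s0=cams.grab_frame('scene');t0=cams.grab_frame('top');w=grab('wrist','w9.png');g=np.array([703.,46,138])
s,T=tail3(proj(s0,g),proj(t0,g));print('tail',T)
for lo,hi in((90,200),(110,190)):
    f=foot(s,proj(s,[703,46,1]),lo,hi);print('foot',f[1:],onz(s,*f[0],1))
# wrist: dark foot silhouette left/right at z=15
im=w['image'].astype(int);u,v=proj(w,[703,46,15]);u2,_=proj(w,[703,82,15]);row=im[int(round(v))].max(1);print('wrist',u,v,abs(u2-u))
i=int(u);l=i
while row[l]<55 and l>0:l-=1
k=i
while row[k]<55 and k<639:k+=1
print('edges',l,k,(l+k)/2)
E
```

```text
clock: 21.25
eef_pos: [698.9, 44.4, 105.5]
tcp_rot: [-3.14, -1.346, -0.097]
contact_force: [-0.8, -0.3, -0.3]
opening: 0.998
grasp_force: 0.0
clock: 21.55
eef_pos: [698.9, 44.3, 105.5]
tcp_rot: [-3.14, -1.346, -0.097]
contact_force: [0.0, -0.3, 0.0]
opening: 0.997
grasp_force: 0.0
t 21.55 p [698.9  44.3 105.5] q [ 0.19  0.84  2.25  3.43  1.29 -1.59] F [ 0.  -0.3  0. ] op 0.997 gf 0.0
clock: 22.05
eef_pos: [571.9, 56.3, 135.4]
tcp_rot: [-3.138, -1.348, -0.1]
contact_force: [-0.5, -0.2, -1.4]
opening: 0.997
grasp_force: 0.0
t 22.05 p [571.9  56.3 135.4] q [ 0.32  0.81  2.5   3.55  1.5  -1.5 ] F [-0.5 -0.2 -1.4] op 0.997 gf 0.0
tail [704.11046869  45.46092633 132.12691488]
foot (np.float64(12.097640953061848), 19, np.float64(0.33398201490799195)) [700.95104079  44.82035261   1.        ]
foot (np.float64(11.166930114929224), 14, np.float64(0.31289209045101707)) [698.48663649  43.60073318   1.        ]
wrist 318.35049753731806 274.8452724488768 37.17303821548438
edges 306 337 321.5
```

```bash
python3 -m crank '[[0,0,0,0,0,0,0],[0,0,0,0,0,0,0],[0,0,0,0,0,0,0]]' >/dev/null; python3 -c "from rig import sign_off; print(sign_off())"
```

```text
the job is handed in; nothing more can be done
None
```

The lens is standing on the cork pad, about 2–3 mm from its centre by camera, released with the arm backed off, and the job was handed in at about 22 s; the verdict was not shown. On the way in, the lens slipped in the grip and leaned forward about 24°, so I stood it upright again in the open before sliding it under the riser.

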